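# Clip the grate lifter back on the snap hook

## Task

Of the two grate lifters lying on the counter, take the one whose handle ends in an eye and clip it onto the snap hook: put the eye over the hook's upright nose and push it down against the sprung gate until the gate snaps shut above it. Then let go, leaving the lifter at rest with its eye caught around the hook and its handle leaning down to the counter.

Things in the scene. Friction and masses are not known exactly. Their poses are not given: they have to be found in the camera images.
- lifter: Grate lifter, 233 mm long, 160 g, lying flat; x points to its eye end, z up. Origin: underside of the handle's middle. Wooden bar handle 90 long, 26 wide (y), 22 high: grip it across its width, best 10 to 25 mm from the middle towards the eye. Steel shank and two-pronged fork reach to x = -133. A bystander has the same handle and fork but a small solid ball in place of the eye.
- eye (a point): Centre of the lifter's eye, 74 mm along +x from its origin, 11 mm above its underside; axes as the lifter's. Level ring of 6 mm wire, 40 mm inside diameter, 52 outside. Lower it level over the nose, handle pointing away from the post, centre about 4 mm before the nose (hook's -x), within 10 mm; once 35 to 45 mm below the nose's tip it has passed the gate.
- nose (a point): Tip of the snap hook's nose, 100 mm above the counter; x points from nose to spine and post, z up. Steel U in the upright x-z plane, mouth up: nose bar 9 mm thick (12 at the tip), spine 40 mm behind it (clear gap 30) and 155 high, bottom of the U 50 above the counter. Behind the spine a flat post 160 high; base plate 10 high, 80 wide, from 30 mm before the nose to 100 behind.
- gate (a joint): Sprung gate, a wire loop 15 mm wide closing the hook's mouth: it slants from its hinge on the spine (128 mm high, 37 behind the nose) down to the nose just below its tip. Angle in rad: 0 shut, up to 0.72 pushed in (down, towards the spine). A light spring always shuts it; the eye needs about 2 to 5 N downwards to pass, then it snaps shut above the eye's wire.
Things that resemble listed ones, but are neither listed nor needed, are in the scene too. There is more than one size of the part that bears nose; the job needs the larger.

How it is judged (in metres and radians):
On the way:
1. the eye, over the nose, pushes the gate open (value of joint gate above 0.1 rad and horizontal distance between eye and nose below 0.026 m), for 0.02 s.
At the end, for the whole second after the job is handed in: The nose stands inside the eye (eye's centre within 26 mm of the nose's tip seen from above and at least 25 mm below it), the lifter tilted less than 40 degrees (0.7 rad) from lying flat, the gate shut again (under 0.08 rad), and the lifter let go and at rest (under 0.03 m/s) (horizontal distance between eye and nose below 0.026 m and z of eye in the frame of nose below -0.025 m and angle between lifter's own z axis and vertical below 0.7 rad and value of joint gate below 0.08 rad and linear speed of lifter below 0.03 m/s); the robot touches nothing.
It also fails if it takes over 40 s, if anything falls off the work surface, if the arm or the gripper's body presses on something with over 40 N, if the wrist force passes 120 N, or if a joint passes its speed limit or range.

## Robot

A 6-joint arm with a two-finger parallel gripper is mounted at the origin on the work surface. World frame = base frame: x ahead of the robot, y to its left, z up, the work surface at z = 0. Lengths are in m, angles in degrees, forces in N, time in s.
With the tool pointing down it reaches from about 0.3 to 0.75 m from the base axis. Payload 8.5 kg.
Tool frame: the origin (TCP) lies midway between the tips of the shut fingers; the grasp point (between the pads) lies behind it (grasp_offset is the z of the grasp point in the tool frame, in m); z points along the fingers, y is the direction in which the jaws open and shut (so a half turn about z gives the same grasp; the last joint's range is limited). The gripper opens to 85 mm and grips with 20 to 120 N. Pads are 22 mm wide; open, the fingers measure 114 mm over their backs; the gripper's body (76 mm by 85 mm) begins 54 mm behind the grasp point. The pads swing forward as they close: fully open they stand 13 mm farther back than shut.
Start: joints at [-12.336, 21.807, 74.336, -0, 83.858, -12.336], TCP at [0.55, 0, 0.231] pointing down, gripper open.
Joint ranges: [-178.18, 178.18], [-50.72, 133.34], [12.68, 142.11], [-81.47, 261.47], [9.98, 163.14], [-165.26, 165.26]. Speed limits (degrees/s): [136.94, 136.94, 180, 180, 180, 180].

## Interface

Orientations are given as a 3x3 rotation matrix whose columns are the frame's x, y, z axes.
In Python, from rig import * gives the robot as it stands.
- The arm moves only by the shell command python3 -m pendant 'ROWS' [FORCE]. ROWS is JSON, one flat list of numbers, 7 for each row, row after row: the finger opening in mm, from 0 to 85.4, then the shift along the tool's x, y, z in units of 50 mm (1.0 is 50 mm), then the turn, a rotation vector about the tool's x, y, z in units of 8 degrees (1.0 is 8 degrees). In form: [hand, dx, dy, dz, wx, wy, wz, hand, dx, dy, dz, wx, wy, wz, ...]. A call has 1 to 12 rows; each row shifts and turns the commanded pose from where the row before left it, along the tool's axes as they then stand; what a row does not reach is not made up. A row lasts 1/10 s, in which the tool goes at most 50 mm and 8.59 degrees, less where a joint would pass 70% of its speed; a pose out of reach is approached as far as the arm can. A call is refused whole if a number of a shift passes 1 or a number of a turn 1, either way. A call with a gripper value outside its range is refused whole. The fingers move at their own pace and stop on an object; FORCE is the grip in N (left out, the last holds). Time passes only in rows, so rows that do not move let the fingers close. It gives the time, the measured TCP pose, the force and the opening at its end, in the units of the state.
- observe(): the state, without advancing time (a new reading comes with each control period).
- get_image(name): name is "scene" or "side" or "wrist"; returns a dict with "frame" (480x640x3 uint8, red, green, blue), "depth" (480x640 float32, m along the optical axis (not along the pixel's ray), 0 where there is no reading), "K" (3x3 intrinsics, pixels), "rvec" (rotation vector, rad) and "tvec" (3), from world to camera coordinates, as OpenCV has them. Camera axes: x right, y down, z forward; pixel columns grow to the right and rows downward; lengths in m; the calibration is good to about 2 mm. A picture is of the moment at which its call begins.
- close_job(): hands the job in, once; it reports no verdict.
The state is a dict: "time_s": time; "q": joint angles; "qvel": joint speeds; "joint_efforts": joint torques, N m; "position": TCP position; "tool_rot": TCP orientation; "ft_force": force on the tool from outside, world axes, zero at the start; "wrist_torque": the same for the moment, N m; "grip_width": finger opening in m.
Only numpy, scipy, OpenCV 4.12 (cv2) and the standard library are available. Lean on these libraries where they do the work, as an engineer would, in place of code of your own. Each camera call takes 0.05 s, during which the arm holds its last target.

## Working session

There is one attempt and no reset: what is moved stays moved. The work goes in short steps, Python scripts to look and compute and a shell command to move; the robot and the scene stay as the last step left them, time stands still between calls to the robot, and variables do not carry over. Pictures are saved under pics/ and viewed, and the job is handed in when it is done.

```bash
mkdir -p pics; ls; python3 - <<'E'
from rig import *
import cv2
s=observe()
print(s)
for n in ["scene","side","wrist"]:
    d=get_image(n); cv2.imwrite(f"pics/{n}0.png",d["frame"][:,:,::-1]); print(n,d["K"].tolist(),d["rvec"],d["tvec"])
E
```

```text
pics
{'time_s': 0.0, 'q': array([-1.23365886e+01,  2.18406067e+01,  7.43821558e+01, -1.90439915e-03,
        8.38598733e+01, -1.23350715e+01]), 'qvel': array([ 0.00304688,  0.06053743,  0.02297049,  0.07782138, -0.04235537,
        0.00799557]), 'joint_efforts': array([-1.00240642e-03, -4.48466885e+01, -2.31285810e+01, -2.87182611e-04,
        4.73836102e-03,  1.77242771e-05]), 'position': array([5.49714721e-01, 4.35964421e-05, 2.30730674e-01]), 'tool_rot': array([[ 2.30953512e-05,  9.99998997e-01, -1.41602544e-03],
       [ 9.99999962e-01, -2.27047449e-05,  2.75862377e-04],
       [ 2.75829950e-04, -1.41603176e-03, -9.99998959e-01]]), 'ft_force': array([-0.01989489, -0.41085646, -0.78289338]), 'wrist_torque': array([ 0.03496749, -0.02774459,  0.00515043]), 'grip_width': 0.08556193573018539}
scene [[503.7324913692074, 0.0, 321.99765066671125], [0.0, 503.7324913692074, 232.24836697992765], [0.0, 0.0, 1.0]] [ 1.60290379  1.55255106 -0.8678932 ] [-0.06844161 -0.19519693  1.53841971]
side [[462.8583037262522, 0.0, 322.5466253839558], [0.0, 462.8583037262522, 238.77436674596794], [0.0, 0.0, 1.0]] [ 2.29365758 -0.30586709  0.15955554] [-0.54515153  0.20029467  0.6864026 ]
wrist [[337.4280773585128, 0.0, 322.84603713404005], [0.0, 337.4280773585128, 233.09423372376617], [0.0, 0.0, 1.0]] [-2.81811807e+00 -6.55824939e-04  7.29716052e-07] [-0.5505006  -0.04046471  0.3800038 ]
```

View pics/scene0.png

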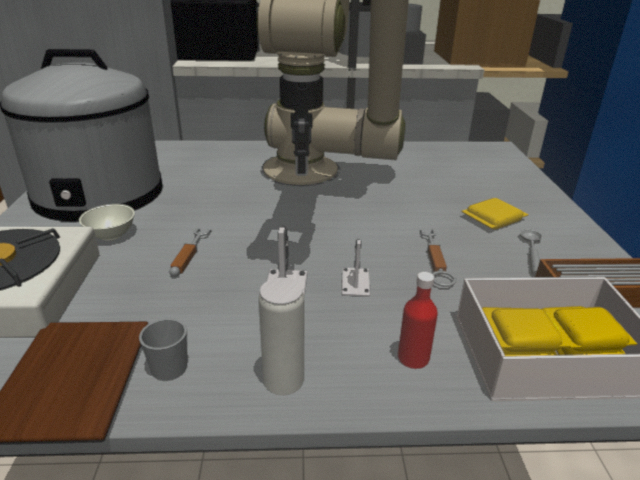

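View pics/side0.png

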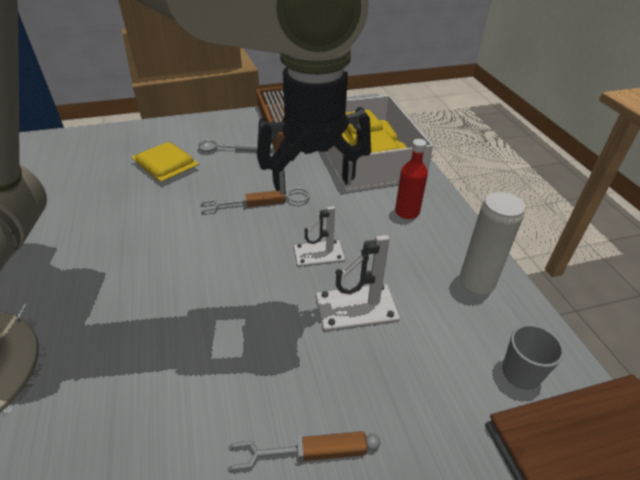

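View pics/wrist0.png

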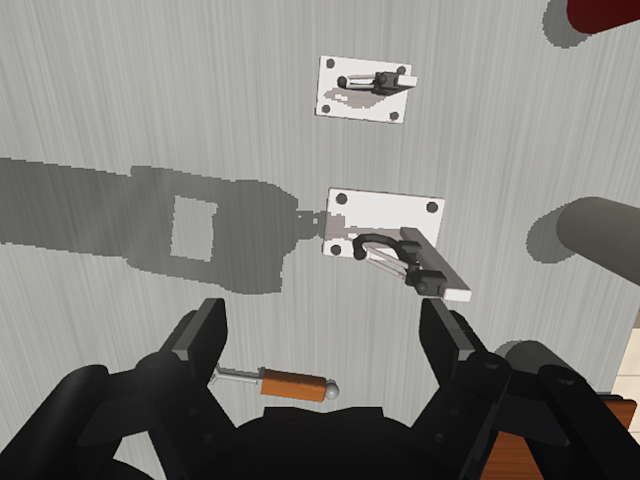

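```bash
python3 -c "
import rig
print([n for n in dir(rig) if n[0]!='_'])
print(getattr(rig,'grasp_offset',None))"
```

```text
['MotionError', 'close_job', 'get_image', 'grasp_offset', 'observe']
-0.0187
```

```bash
cat > h.py <<'E'
from rig import *
import cv2, numpy as np
def cam(n):
    d=get_image(n); R,_=cv2.Rodrigues(np.array(d["rvec"],float)); d["R"]=R; d["t"]=np.array(d["tvec"],float).reshape(3); d["C"]=-R.T@d["t"]; return d
def ray(d,u,v,z):
    r=d["R"].T@np.linalg.inv(d["K"])@np.array([u,v,1.]); return d["C"]+r*(z-d["C"][2])/r[2]
def cloud(d):
    v,u=np.mgrid[:480,:640]; D=d["depth"]; k=np.stack([u,v,np.ones_like(u)],-1)@np.linalg.inv(d["K"]).T*D[...,None]
    P=(k-d["t"])@d["R"]; P[D==0]=np.nan; return P
def proj(d,p):
    q=d["K"]@(d["R"]@np.array(p,float)+d["t"]); return q[:2]/q[2]
def crop(d,x0,y0,w,h,name,s=4):
    cv2.imwrite("pics/"+name,cv2.resize(d["frame"][y0:y0+h,x0:x0+w,::-1],None,fx=s,fy=s,interpolation=cv2.INTER_CUBIC))
E
python3 - <<'E'
from h import *
ims={n:cam(n) for n in["scene","side","wrist"]}
a=np.vstack([np.hstack([cv2.resize(ims["side"]["frame"][170:230,190:320],None,fx=3,fy=3),cv2.resize(ims["scene"]["frame"][225:295,400:465],(195*180//210,180))])])
cv2.imwrite("pics/lift.png",a[:,:,::-1])
crop(ims["side"],280,190,130,145,"hooks.png",4)
for n in["side","scene"]:
    d=ims[n];P=cloud(d);hsv=cv2.cvtColor(d["frame"],cv2.COLOR_RGB2HSV)
    m=cv2.inRange(hsv,(5,110,60),(18,255,230))
    k,l,st,c=cv2.connectedComponentsWithStats(m)
    for i in range(1,k):
        if 80<st[i,4]<3000:
            p=P[l==i]; top=p[(p[:,2]>0.018)&(p[:,2]<.03)]
            print(n,st[i],c[i].round(1),np.nanmedian(p,0).round(4),len(top))
            if len(top)>20:
                r=cv2.minAreaRect((top[:,:2]*1000).astype(np.float32));print(r,top[:,2].max())
    # white plates & hooks via heights
    w=(P[...,2]>.007)&(P[...,2]<.0125)&(hsv[...,1]<30)&(hsv[...,2]>150)
    k,l,st,c=cv2.connectedComponentsWithStats(w.astype(np.uint8))
    for i in range(1,k):
        if st[i,4]>150:
            p=P[l==i][:,:2]*1000; print(n,"plate",st[i],cv2.minAreaRect(p.astype(np.float32)))
E
```

```text
side [ 348   64  137   25 1445] [411.   75.9] [ 1.8758  2.3538 -0.6978] 0
side [246 190  39  17 438] [264.8 198.2] [0.5177 0.2841 0.0199] 251
((519.682861328125, 290.92071533203125), (21.95421600341797, 79.90156555175781), 86.01322174072266) 0.02483851919957523
side [ 303  432   64   28 1417] [334.2 445.5] [ 0.5095 -0.2581  0.0219] 1199
((510.3224182128906, -255.15762329101562), (24.211313247680664, 81.72461700439453), 80.1121597290039) 0.025650329941661276
side plate [294 241  32  15 193] ((576.8098754882812, 124.02540588378906), (63.85392379760742, 29.93600082397461), 1.1971900463104248)
side plate [320 240  24  22 153] ((619.2454833984375, 96.05135345458984), (66.94184112548828, 35.253013610839844), 40.15782928466797)
side plate [323 284  77  44 915] ((616.7469482421875, -36.23105239868164), (76.45590209960938, 128.3124542236328), 84.75830078125)
side plate [317 286  52  23 627] ((601.2892456054688, -13.600927352905273), (40.73479080200195, 93.41265869140625), 85.87316131591797)
scene [171 244  24  29 327] [183.6 256.2] [ 0.5166 -0.2484  0.0199] 238
((511.2120361328125, -251.70358276367188), (23.573047637939453, 90.2063980102539), 79.90374755859375) 0.023697104306270034
scene [430 246  16  24 234] [437.2 257. ] [0.5292 0.2939 0.0207] 223
((525.029296875, 294.18133544921875), (23.591468811035156, 84.9024887084961), 85.66485595703125) 0.023431553089964488
scene [541 259  99  18 573] [582.2 262.6] [0.5871 0.5704 0.0466] 28
((587.34130859375, 526.3462524414062), (23.54132652282715, 4.574107646942139), 89.9503173828125) 0.02988740384555103
scene [614 285  26  22 361] [630.3 293.3] [0.681  0.6336 0.0332] 70
((681.9097900390625, 634.2703857421875), (33.630767822265625, 6.231939315795898), 89.99888610839844) 0.029836884125216866
scene plate [287 270  20  23 165] ((593.0924072265625, -11.050748825073242), (37.89358901977539, 76.30852508544922), 84.75704956054688)
```

View pics/lift.png

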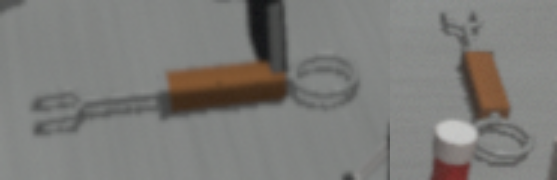

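View pics/hooks.png

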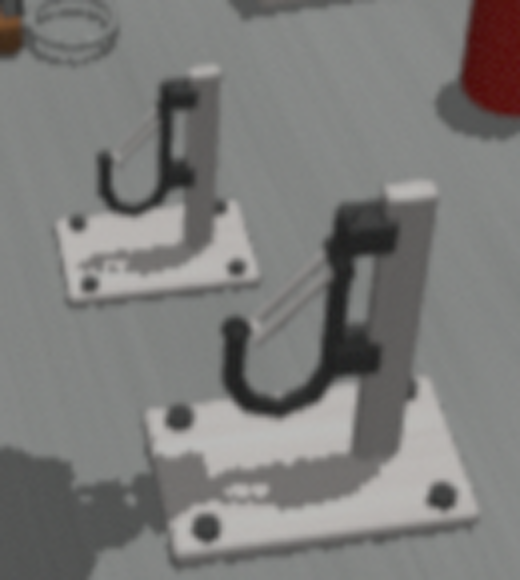

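The side crop shows an open ring at the handle's right end, about (298,197) in the side view. This confirms the choice of lifter.

Lookalikes:
- **Lifters:** the eye lifter is at scene (437,257) / side (265,198) and is the one I want. The ball lifter is at scene (183,256) / side (334,445). A ladle is at scene (532,245) / side (208,146).
- **Hooks:** the larger one is at side (360,290) and is the one I want. The smaller one is at side (320,240).

Next I go over the eye lifter, turning the jaws across its handle.

```bash
python3 -m pendant '[85,0.97,0,0,0,0,0, 85,0.97,0,0,0,0,0, 85,0.97,0,0,0,0,0, 85,0.97,0,0,0,0,0, 85,0.97,0,0,0,0,0, 85,0.97,0,0,0,0,0, 85,0,0,0,0,0,1, 85,0,0,0,0,0,1, 85,0,0,0,0,0,1, 85,0,0,0,0,0,1, 85,0,0,0,0,0,1, 85,0,0,0,0,0,1]' 40; python3 -m pendant '[85,0,0,0,0,0,1, 85,0,0,0,0,0,1, 85,0,0,0,0,0,1, 85,0,0,0,0,0,1, 85,0,0,0,0,0,1, 85,0,0,0,0,0,0.75, 85,0,0,0,0,0,0, 85,0,0,0,0,0,0]'
python3 - <<'E'
from h import *
ims={n:cam(n) for n in["scene","side","wrist"]}
for n in ims: cv2.imwrite(f"pics/{n}1.png",ims[n]["frame"][:,:,::-1])
s=ims["side"];print("nose side",ray(s,338.7,271.3,.1))
crop(s,300,200,110,135,"hook2.png",4)
E
```

```text
time_s: 1.5
position: [0.5499, 0.291, 0.2311]
tool_rot: [[0.747, 0.665, -0.0], [0.665, -0.747, -0.0], [-0.0, -0.0, -1.0]]
ft_force: [0.2, -0.3, 0.1]
grip_width: 0.0852
time_s: 2.3
position: [0.55, 0.291, 0.2312]
tool_rot: [[0.998, -0.067, -0.0], [-0.067, -0.998, -0.0], [-0.0, 0.0, -1.0]]
ft_force: [0.8, 0.1, -0.7]
grip_width: 0.0851
nose side [ 0.58086077 -0.03397115  0.1       ]
```

View pics/wrist1.png

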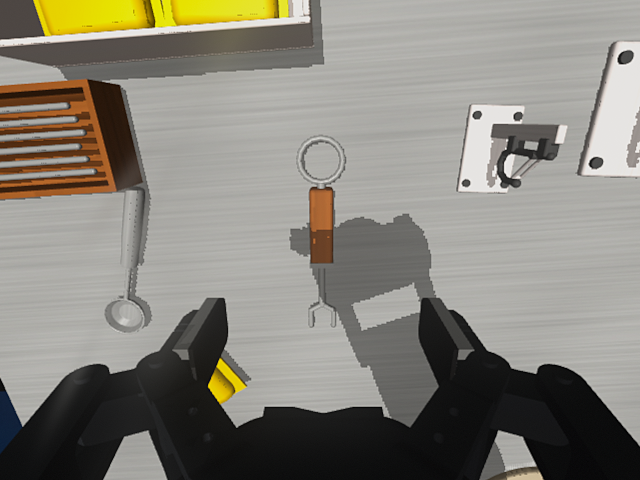

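View pics/hook2.png

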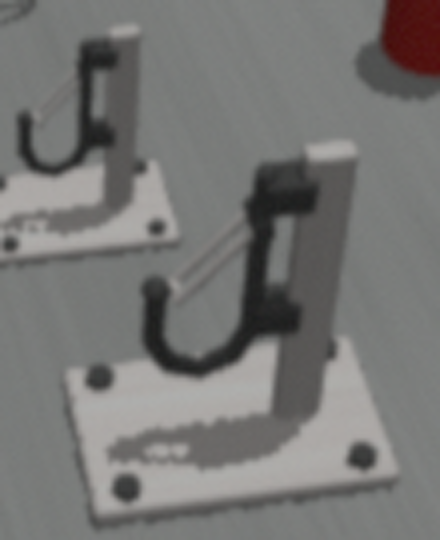

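View pics/scene1.png

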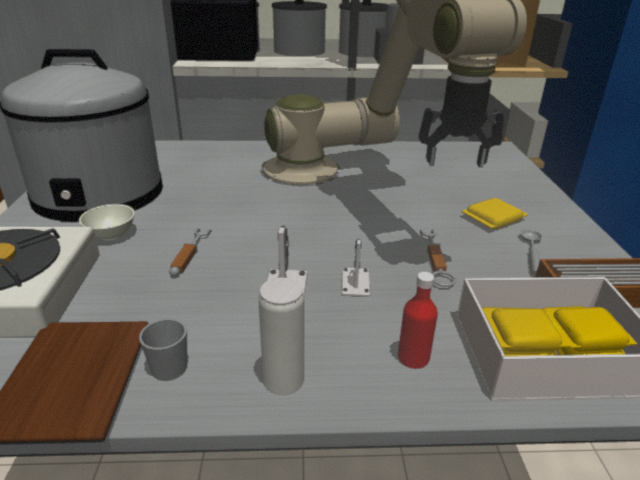

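```bash
python3 - <<'E'
from h import *
w=cam("wrist"); s=cam("side")
f=w["frame"];hsv=cv2.cvtColor(f,cv2.COLOR_RGB2HSV)
m=cv2.inRange(hsv,(5,90,30),(20,255,255))[170:280,290:350]
ys,xs=np.nonzero(m);r=cv2.minAreaRect(np.stack([xs+290,ys+170],1).astype(np.float32));print("px",r)
P=np.array([ray(w,*p,.022) for p in cv2.boxPoints(r)])[:,:2]*1000
print("handle top",cv2.minAreaRect(P.astype(np.float32)))
# ring
roi=f[128:195,290:352].copy(); g=cv2.cvtColor(roi,cv2.COLOR_RGB2GRAY); 
bg=cv2.medianBlur(g,31); e=(cv2.absdiff(g,bg)>25).astype(np.uint8)
ys,xs=np.nonzero(e[:60]);print("ring px",xs.min()+290,xs.max()+290,ys.min()+128)
c=cv2.HoughCircles(cv2.resize(g,None,fx=4,fy=4,interpolation=cv2.INTER_CUBIC),cv2.HOUGH_GRADIENT,2,200,param1=100,param2=20,minRadius=60,maxRadius=110)
for q in c[0]: print("circ",q/4, ray(w,290+q[0]/4,128+q[1]/4,.011))
print("centre guess", ray(w,321.5,159,.011))
C=np.array([(67,371),(97,522),(398,478),(350,340)])/4+[300,200]
Q=np.array([ray(s,*p,.01) for p in C])*1000;print(Q.round(1))
a=Q[0:2,:2].mean(0);b=Q[2:,:2].mean(0);d=(b-a)/np.linalg.norm(b-a);print("axis",d,np.degrees(np.arctan2(d[1],d[0])),np.linalg.norm(b-a),"nose",(a+b)/2-35*d)
# nose by second picture & depth
print("nose ray",ray(s,300+154/4,200+283/4,.1))
P=cloud(s)[250:290,325:352].reshape(-1,3);P=P[(P[:,2]>.07)&(P[:,2]<.11)]
t=P[P[:,2]>.09];print("nose depth",np.median(P,0),np.median(t,0),len(t),t.min(0),t.max(0))
# post top
Pc=cloud(s);p=Pc[(Pc[...,2]>.155)&(Pc[...,2]<.166)&(abs(Pc[...,1]+.04)<.05)&(abs(Pc[...,0]-.64)<.06)];print("post top",len(p),p.mean(0),cv2.minAreaRect((p[:,:2]*1000).astype(np.float32)))
wc=cloud(w);print("cam C",w["C"])
E
```

```text
px ((320.5, 224.5), (75.0, 23.0), 90.0)
handle top ((523.4904174804688, 296.2142028808594), (26.004486083984375, 85.49415588378906), 86.1013412475586)
ring px 296 345 135
circ [31.25 32.25 19.9 ] [0.59243926 0.29057605 0.011     ]
centre guess [0.59371562 0.29022308 0.011     ]
[[557.8   7.9  10. ]
 [548.6 -72.4  10. ]
 [674.6 -83.   10. ]
 [683.6  -6.6  10. ]]
axis [ 0.9950897  -0.09897722] -5.680277178682643 126.50241442951248 nose [581.30339338 -35.04179031]
nose ray [ 0.58090711 -0.03276594  0.1       ]
nose depth [ 0.58388678 -0.03397624  0.09704445] [ 0.58952025 -0.0335765   0.09888691] 116 [ 0.57595799 -0.0401994   0.09027682] [ 0.60146603 -0.02480628  0.10965446]
post top 92 [ 0.64398796 -0.03900377  0.15905935] ((638.1473388671875, -37.04955291748047), (11.289639472961426, 32.61355972290039), 85.68340301513672)
cam C [0.63198276 0.28648191 0.37359724]
```

The wrist view shows the ring at (321,159) and the handle at (320,225), so the eye is near (0.593, 0.2905) with heading -3.9°. Next I descend to a point 17 mm towards the eye from the handle's middle and grip.

```bash
python3 -m pendant '[85,-0.14,-0.024,0.9,0,0,0, 85,-0.14,-0.024,0.9,0,0,0, 85,0,0,0.9,0,0,0, 85,0,0,0.9,0,0,0, 85,0,0,0.6,0,0,0, 85,0,0,0.34,0,0,0, 85,0,0,0,0,0,0, 85,0,0,0,0,0,0]' 40
python3 -m pendant '[20,0,0,0,0,0,0, 20,0,0,0,0,0,0, 20,0,0,0,0,0,0, 20,0,0,0,0,0,0, 20,0,0,0,0,0,0, 20,0,0,0,0,0,0, 20,0,0,0,0,0,0, 20,0,0,0,0,0,0]' 60
```

```text
time_s: 3.35
position: [0.5366, 0.2945, 0.0049]
tool_rot: [[0.998, -0.069, 0.001], [-0.069, -0.998, 0.0], [0.001, -0.0, -1.0]]
ft_force: [0.3, -0.5, 0.4]
grip_width: 0.0852
time_s: 4.15
position: [0.5365, 0.2945, 0.0051]
tool_rot: [[0.998, -0.07, 0.001], [-0.07, -0.998, 0.0], [0.001, -0.0, -1.0]]
ft_force: [-0.7, -0.1, 7.0]
grip_width: 0.0246
```

```bash
python3 -m pendant '[20,0,0,-0.4,0,0,0, 20,0,0,-0.6,0,0,0, 20,0,0,-0.8,0,0,0, 20,0,0,-0.8,0,0,0, 20,0,0,-0.8,0,0,0, 20,0,0,-0.6,0,0,0, 20,0,0,0,0,0,0, 20,0,0,0,0,0,0]'
python3 - <<'E'
from h import *
w=cam("wrist");cv2.imwrite("pics/wrist2.png",w["frame"][:,:,::-1])
w=cam("side");cv2.imwrite("pics/side2.png",w["frame"][:,:,::-1])
E
```

```text
time_s: 4.95
position: [0.5359, 0.2943, 0.2038]
tool_rot: [[0.998, -0.07, -0.001], [-0.07, -0.998, -0.0], [-0.0, 0.0, -1.0]]
ft_force: [-0.1, 0.0, -1.7]
grip_width: 0.0246
```

View pics/wrist2.png

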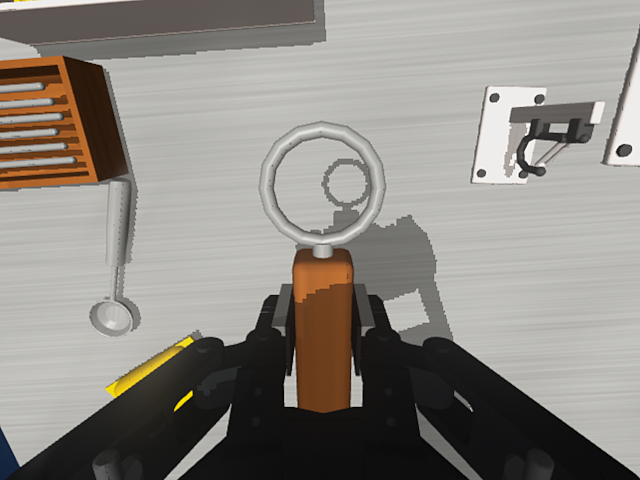

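View pics/side2.png

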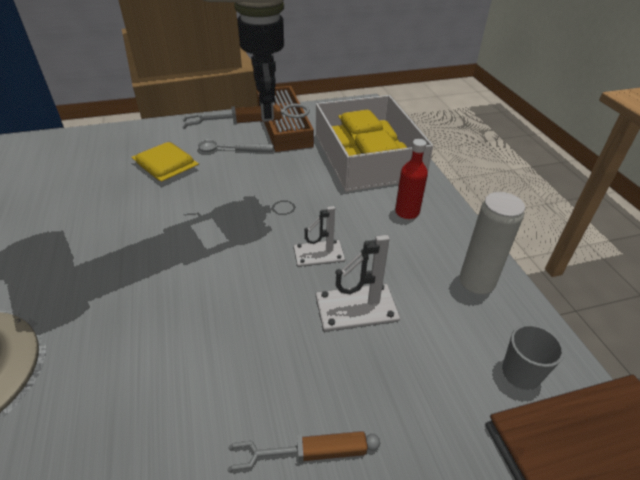

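```bash
python3 - <<'E'
from h import *
w=cam("wrist");s=observe();P=cloud(w)[118:250,255:390].reshape(-1,3)
p=s["position"];R=s["tool_rot"]
t=(P-p)@R
m=(abs(t[:,2])<.03)&(t[:,0]>.02);t=t[m]
print(len(t),t.min(0),t.max(0),np.median(t[:,2]))
c,r=cv2.minEnclosingCircle((t[t[:,0]>.035][:,:2]*1000).astype(np.float32));print(c,r)
for u,v in[(260,183),(384,183),(322,121)]:
    print((ray(w,u,v,p[2]+.006)-p)@R)
print(R.round(4))
E
```

```text
5301 [ 0.02619446 -0.02738291 -0.01132611] [0.08156291 0.02456212 0.00220809] -0.008133672995570456
(55.833736419677734, -1.3680368661880493) 26.02019691467285
[ 0.05807709 -0.02638413 -0.00622314]
[ 0.05808063  0.02386404 -0.00615612]
[ 0.08192192 -0.00126052 -0.00626678]
[[ 0.9976 -0.0698 -0.0033]
 [-0.0698 -0.9976 -0.0011]
 [-0.0032  0.0013 -1.    ]]
```

Ring is held level; the eye in the tool frame is (56, -1, -6.5) mm. The nose is at about (0.581, -0.034) with heading -5.5°. Next I carry the eye above the nose.

```bash
python3 -m pendant '[20,0.02,0.5,0,0,0,0, 20,0.02,0.8,0,0,0,0, 20,0.02,0.9,0,0,0,0, 20,0.02,0.9,0,0,0,0, 20,0.02,0.9,0,0,0,0, 20,0.02,0.9,0,0,0,0, 20,0.02,0.8,0,0,0,0, 20,0.02,0.5,0,0,0,0, 20,0,0.27,0,0,0,0.19, 20,0,0,0,0,0,0, 20,0,0,0,0,0,0]'
python3 - <<'E'
from h import *
w=cam("wrist");cv2.imwrite("pics/wrist3.png",w["frame"][:,:,::-1])
s=cam("side");crop(s,200,100,220,240,"side3.png",2.5)
o=observe();print(o["position"],o["tool_rot"].round(4))
E
```

```text
time_s: 6.2
position: [0.5215, -0.028, 0.2039]
tool_rot: [[0.995, -0.096, -0.001], [-0.096, -0.995, 0.001], [-0.001, -0.001, -1.0]]
ft_force: [0.3, -0.4, -1.2]
grip_width: 0.0245
[ 0.5215709  -0.02762303  0.2041321 ] [[ 9.955e-01 -9.460e-02 -4.000e-04]
 [-9.460e-02 -9.955e-01  4.000e-04]
 [-4.000e-04 -4.000e-04 -1.000e+00]]
```

View pics/wrist3.png

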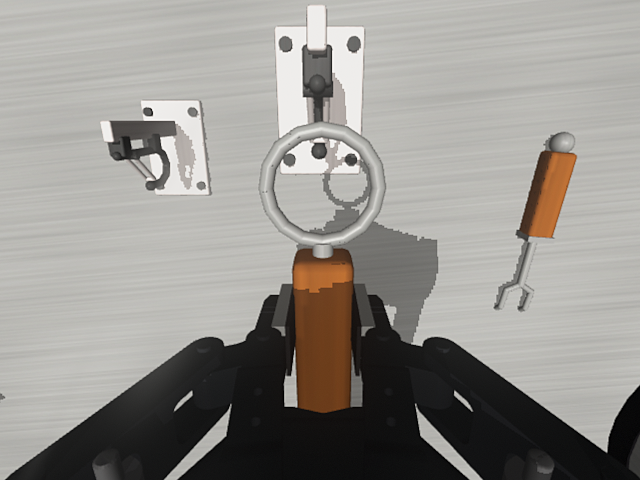

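View pics/side3.png

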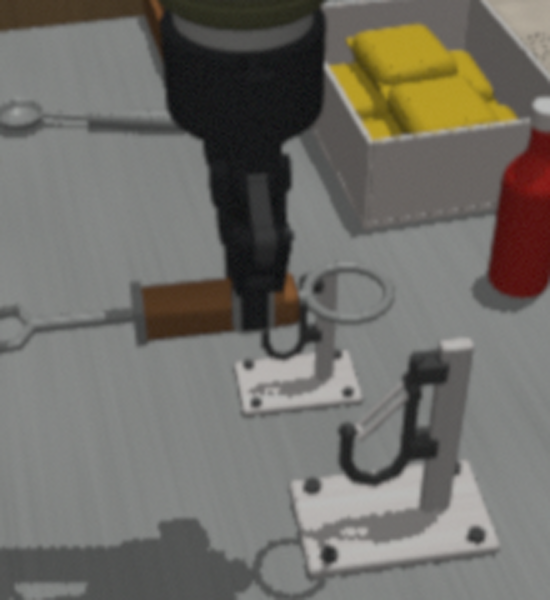

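```bash
python3 - <<'E'
from h import *
w=cam("wrist");o=observe();p=o["position"];R=o["tool_rot"]
n=ray(w,319,151,.097);print(n,(n-p)@R)
e=p+R@np.array([.0562,-.001,-.0065]);print("eye",e)
P=np.array([ray(w,*c,.01) for c in[(277,27),(365,27),(279,173),(364,173)]]);print(P)
a=P[2:].mean(0);b=P[:2].mean(0);print(np.degrees(np.arctan2(*(b-a)[1::-1])), a+.03*(b-a)/np.linalg.norm(b-a))
E
```

```text
[ 0.58293225 -0.02969878  0.097     ] [ 0.0612935  -0.00371655  0.10721559]
eye [ 0.57763075 -0.03195374  0.21071617]
[[ 0.68428627 -0.00188864  0.01      ]
 [ 0.67706155 -0.0783821   0.01      ]
 [ 0.5583348   0.01350379  0.01      ]
 [ 0.55039436 -0.07045054  0.01      ]]
-5.2750971522956105 [ 0.58423753 -0.03123151  0.01      ]
```

```bash
python3 -m pendant '[20,0,-0.02,0.5,0,0,0, 20,0,0,0.6,0,0,0, 20,0,0,0.5,0,0,0, 20,0,0,0.2,0,0,0, 20,0,0,0,0,0,0, 20,0,0,0,0,0,0]'
python3 - <<'E'
from h import *
w=cam("wrist");crop(w,220,40,200,200,"wrist4.png",3)
s=cam("side");crop(s,260,180,150,160,"side4.png",3.5)
E
```

```text
time_s: 6.95
position: [0.5223, -0.0277, 0.1153]
tool_rot: [[0.995, -0.096, 0.002], [-0.096, -0.995, -0.0], [0.002, 0.0, -1.0]]
ft_force: [0.6, 0.4, -1.3]
grip_width: 0.0246
```

View pics/wrist4.png

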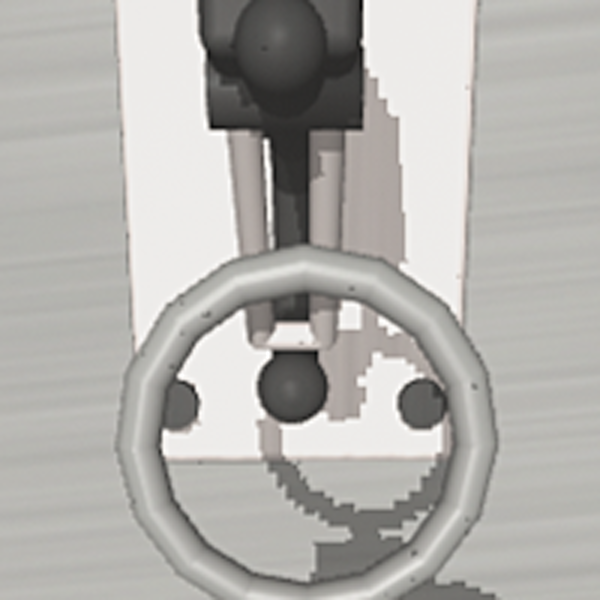

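View pics/side4.png

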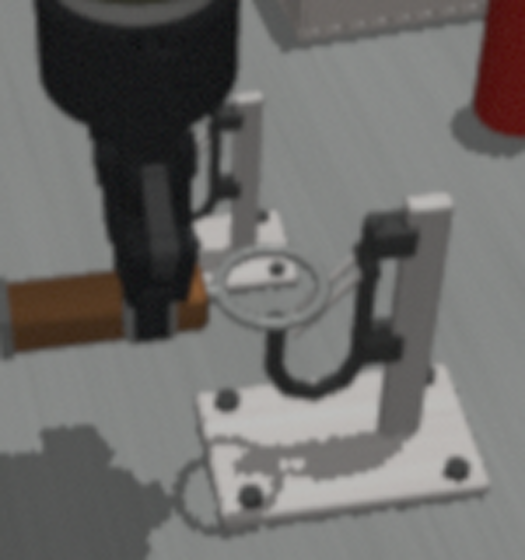

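```bash
python3 - <<'E'
from h import *
w=cam("wrist");o=observe();p=o["position"];R=o["tool_rot"]
n=(ray(w,317.7,168.3,.097)-p)@R; e=(ray(w,322.3,183.3,p[2]+.0065)-p)@R
print("nose",n,"eye",e,n-e)
E
```

```text
nose [ 0.0608222  -0.00345534  0.01861347] eye [ 0.05811425 -0.00126011 -0.0063714 ] [ 0.00270795 -0.00219523  0.02498486]
```

```bash
python3 -m pendant '[20,-0.01,-0.04,0,0,0,0, 20,0,0,0.2,0,0,0, 20,0,0,0.2,0,0,0, 20,0,0,0.15,0,0,0, 20,0,0,0.15,0,0,0, 20,0,0,0,0,0,0]'
python3 - <<'E'
from h import *
w=cam("wrist");a=cv2.resize(w["frame"][40:240,220:420],(500,500))
s=cam("side");b=cv2.resize(s["frame"][220:320,300:400],(500,500),interpolation=cv2.INTER_CUBIC)
cv2.imwrite("pics/c5.png",cv2.resize(np.hstack([a,b]),(800,400))[:,:,::-1])
E
```

```text
time_s: 7.7
position: [0.5202, -0.0257, 0.0777]
tool_rot: [[0.995, -0.096, -0.004], [-0.096, -0.995, 0.001], [-0.004, -0.001, -1.0]]
ft_force: [-2.2, -0.3, -5.1]
grip_width: 0.0246
```

View pics/c5.png

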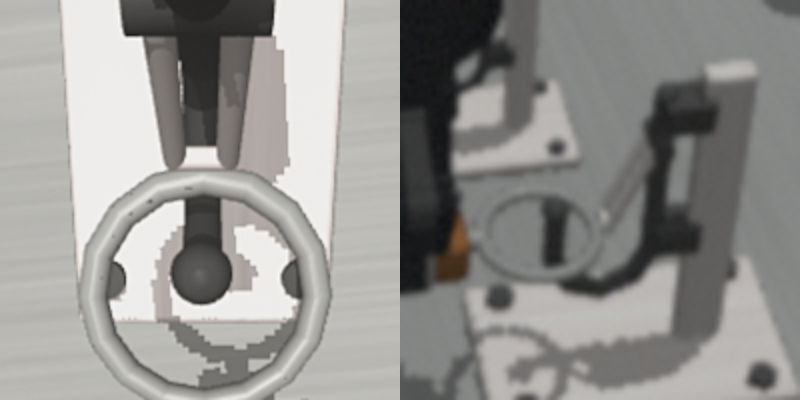

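The nose is inside the ring and the gate is pushed in. I continue down.

```bash
python3 -m pendant '[20,0,0,0.13,0,0,0, 20,0,0,0.13,0,0,0, 20,0,0,0.12,0,0,0, 20,0,0,0.12,0,0,0, 20,0,0,0,0,0,0, 20,0,0,0,0,0,0]'
python3 - <<'E'
from h import *
w=cam("wrist");a=cv2.resize(w["frame"][40:240,220:420],(500,500))
s=cam("side");b=cv2.resize(s["frame"][220:320,300:400],(500,500),interpolation=cv2.INTER_CUBIC)
cv2.imwrite("pics/c6.png",cv2.resize(np.hstack([a,b]),(800,400))[:,:,::-1])
E
```

```text
time_s: 8.4
position: [0.5215, -0.0259, 0.0543]
tool_rot: [[0.995, -0.096, 0.0], [-0.096, -0.995, -0.0], [0.0, 0.0, -1.0]]
ft_force: [0.0, -0.1, -1.2]
grip_width: 0.0248
```

View pics/c6.png

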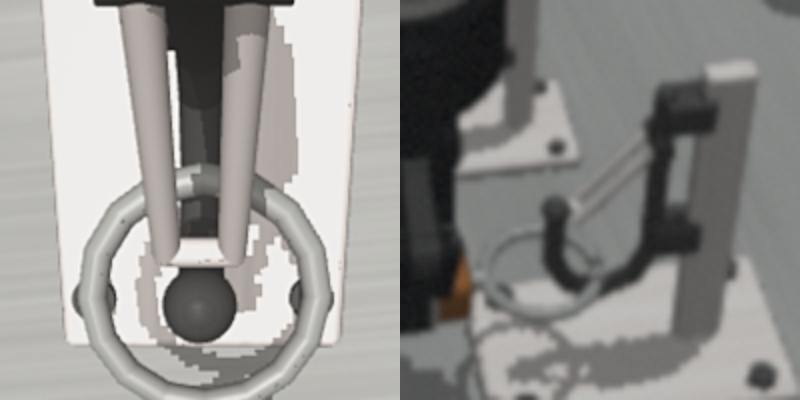

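The gate bar is shut above the ring's wire and the push force has gone. Next I pitch the handle down about 12° around the eye so it drops little on release.

```bash
python3 -m pendant '[20,0.006,0,0.06,0,0.375,0, 20,0.006,0,0.06,0,0.375,0, 20,0.006,0,0.06,0,0.375,0, 20,0.006,0,0.06,0,0.375,0, 20,0,0,0,0,0,0, 20,0,0,0,0,0,0]'
python3 - <<'E'
from h import *
s=cam("side");b=cv2.resize(s["frame"][180:330,200:400],(800,600),interpolation=cv2.INTER_CUBIC)
cv2.imwrite("pics/c7.png",b[:,:,::-1])
E
```

```text
time_s: 9.1
position: [0.5237, -0.0262, 0.0428]
tool_rot: [[0.974, -0.096, 0.206], [-0.094, -0.995, -0.02], [0.207, 0.0, -0.978]]
ft_force: [0.4, -0.7, -0.6]
grip_width: 0.0242
```

View pics/c7.png

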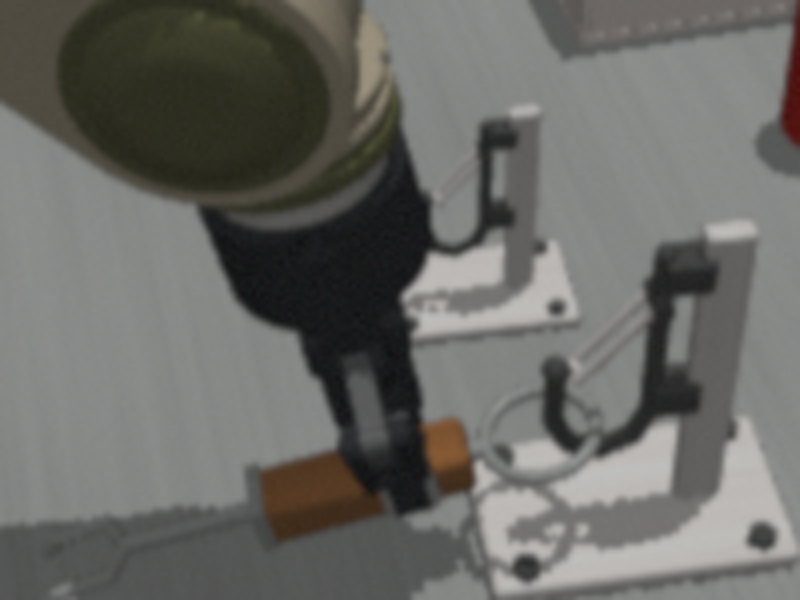

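The side view shows the ring around the nose bar at about (540,435), the gate shut, and the fork just above the counter. I release and back straight out.

```bash
python3 -m pendant '[40,0,0,0,0,0,0, 55,0,0,0,0,0,0, 60,0,0,0,0,0,0, 60,0,0,0,0,0,0, 60,0,0,0,0,0,0, 60,0,0,-0.2,0,0,0, 60,0,0,-0.5,0,0,0, 60,0,0,-0.8,0,0,0, 60,0,0,-0.8,0,0,0, 60,0,0,-0.8,0,0,0, 60,0,0,0,0,0,0, 60,0,0,0,0,0,0]'
python3 - <<'E'
from h import *
s=cam("side");b=cv2.resize(s["frame"][180:330,200:400],(800,600),interpolation=cv2.INTER_CUBIC)
cv2.imwrite("pics/c8.png",b[:,:,::-1])
w=cam("wrist");cv2.imwrite("pics/wrist8.png",w["frame"][:,:,::-1])
E
```

```text
time_s: 10.35
position: [0.4913, -0.0229, 0.195]
tool_rot: [[0.973, -0.096, 0.209], [-0.094, -0.995, -0.021], [0.21, 0.0, -0.978]]
ft_force: [-0.5, 0.4, -0.5]
grip_width: 0.0601
```

View pics/c8.png

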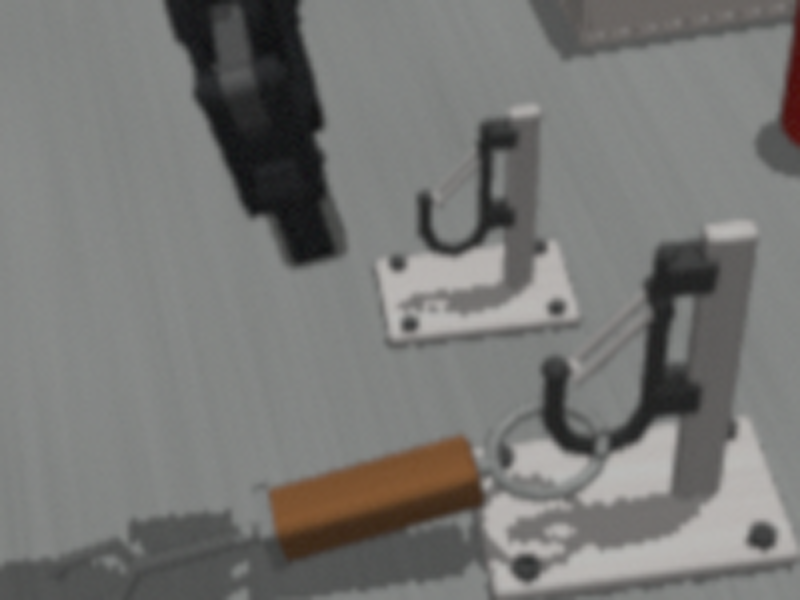

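View pics/wrist8.png

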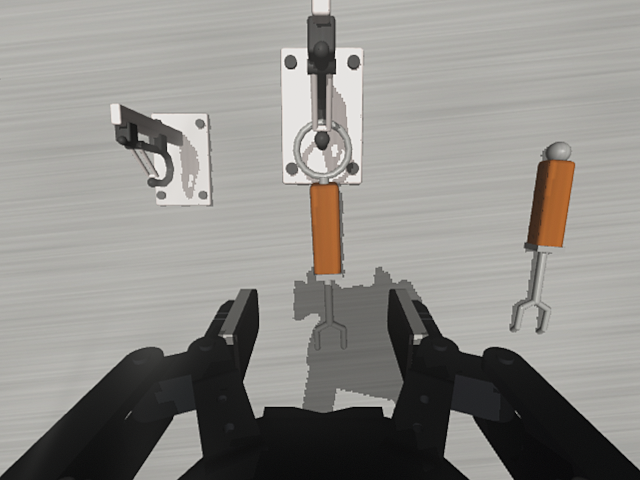

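```bash
python3 -m pendant '[60,0,0,0,0,0,0, 60,0,0,0,0,0,0, 60,0,0,0,0,0,0, 60,0,0,0,0,0,0]'
python3 - <<'E'
from h import *
w=cam("wrist");cv2.imwrite("pics/wrist9.png",w["frame"][:,:,::-1])
crop(w,270,90,110,110,"w9c.png",5)
n=ray(w,321.5,139.5,.097);print("nose",n)
for z in(.04,.05,.06):
    e=ray(w,322.5,150,z);print(z,e,np.linalg.norm((e-n)[:2]))
P=cloud(w)
for u,v in[(295,150),(350,150),(323,177)]: print(np.nanmin(P[v-3:v+4,u-4:u+5,2]),np.nanmax(P[v-3:v+4,u-4:u+5,2]))
s=cam("side");s2=cam("side")
crop(s2,300,230,100,100,"s9c.png",6)
hs=[cv2.inRange(cv2.cvtColor(x["frame"],cv2.COLOR_RGB2HSV),(5,110,60),(18,255,230))[280:330,250:330] for x in(s,s2)]
print([np.mean(np.nonzero(h),1) for h in hs])
E
```

```text
time_s: 10.85
position: [0.4914, -0.023, 0.1937]
tool_rot: [[0.974, -0.096, 0.206], [-0.094, -0.995, -0.02], [0.207, -0.0, -0.978]]
ft_force: [-0.3, 0.3, -0.5]
grip_width: 0.0603
nose [ 0.5821426  -0.02979131  0.097     ]
0.04 [ 0.58192585 -0.03047847  0.04      ] 0.0007205325657896642
0.05 [ 0.58063885 -0.03035919  0.05      ] 0.001607407121109504
0.06 [ 0.57935184 -0.03023992  0.06      ] 0.0028265807835396663
0.008928965679104851 0.053539994511422564
0.007972537243813872 0.05280987050835398
0.04410926608695236 0.05047708390082302
[array([24.00349243, 43.36554133]), array([24.02900232, 43.31786543])]
```

View pics/s9c.png

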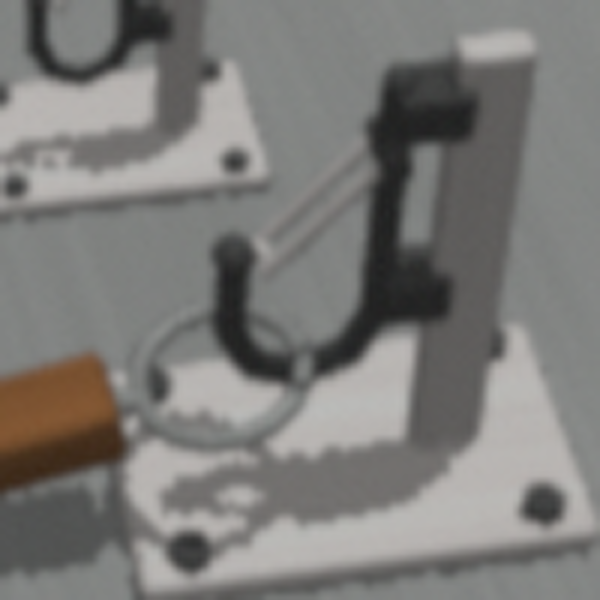

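View pics/w9c.png

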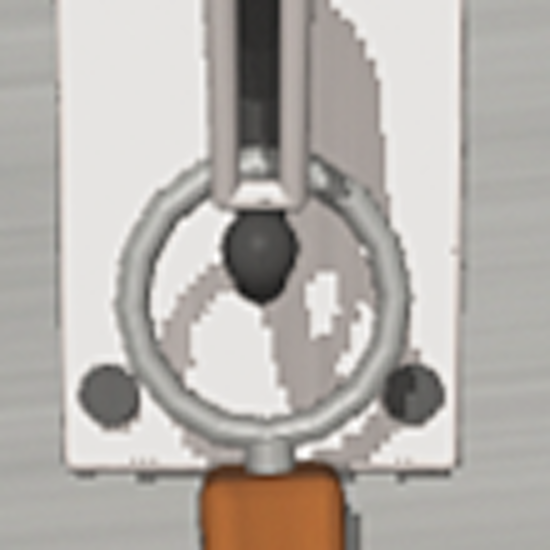

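```bash
python3 -c "
from rig import *
print(close_job())"
```

```text
the job is handed in; nothing more can be done
None
```

I clipped the eye lifter onto the larger snap hook, let go, and handed the job in at about 11 s of robot time. No verdict is reported on hand-in.

**What I did:** I gripped the handle about 17 mm from its middle towards the eye and lowered the ring level over the nose. It pushed the gate open with about 4 N and passed it. I then tilted the handle down about 12°, released it and backed the gripper about 155 mm away.

**Last checks:**
- **Eye position:** its centre is about 2 mm from the nose seen from above, and about 50 mm below the tip.
- **Gate:** it looked shut above the ring's wire in both the side and wrist views.
- **Lifter at rest:** the handle leans towards the counter, and it did not move between two side pictures taken 0.05 s apart.
- **Arm:** the gripper is clear, and the wrist force reads about zero.

**What disagreed or wasn't measured:** the side and wrist cameras placed the nose about 2 mm apart in x and up to 5 mm apart in y, so I aimed between them. I judged the gate angle only by eye, and estimated the final tilt from the 12° pitch and the pictures.

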